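Stand the oak picture frame on its easel leg

TASK

The small oak frame sits upright in its wooden cradle with its easel leg folded. While it is still in the cradle, swing the leg out by its red knob, past the point where the spring takes over, until it locks open; then lift the oak frame out and set it down, without dropping it, around the middle of the white mount board, where it stands by itself on its bottom edge and its leg. Leave the black frame alone in its cradle.

Things in the scene. Friction and masses are not known exactly. Their poses are not given: they have to be found in the camera images.
- oak_frame: Pale oak picture frame, 160 wide (y), 150 tall (z), 20 mm thick (x), 0.5 to 0.8 kg. Origin: middle of its underside; leg on its back, the +x face. Upright in a cradle whose end shoes hold it: floor 30 mm above the table, walls 45 mm up its sides, 1.75 mm play (it may lean 4 degrees); it lifts out. Pinch its top edge's middle from above, front to back; the hinge block behind reaches 117 mm up.
- red_knob (a point): Centre of the oak frame leg's red ball knob, 24 mm in diameter, on an 8 mm stem from the leg strip; free at both sides and above. In the frame's axes it is at x 77, y 0, z 58 mm with the leg folded, 86, 0, 78 at leg 0.3, and 95, 0, 99 with the leg locked open: an arc of 76 mm radius, out and up, about the leg's hinge axis.
- leg (a joint): Angle of the oak frame's leg: 0 folded, 0.6 rad locked open at its stop, foot and knob away from the back. Hinge axis along the frame's y at x 20, z 108 mm. The over-centre spring pushes to 0 below 0.3, to 0.6 above; starting takes 2 N at the knob. Foot: 18 mm below the frame's underside folded; open, 9 mm above it and 88 mm behind the back, so the frame stands leaning back 6 degrees.
- mount_board: White square mount board with a cream middle, 220 x 220 mm, 4 mm thick, lying fixed on the table. Origin: middle of its underside.
- black_frame: Bystander: a frame of the same shape and size with a black moulding, in a cradle of its own, with the same leg and red knob. Its top is 180 mm above the table. Origin and axes as for the oak frame.

How it is judged:
By the outcome, as a careful person would: the job done as asked, in the order asked, and still so for the second after the job is handed in, with the robot touching nothing.
It also fails if it takes over 58 s, if anything falls off the work surface, if the arm or the gripper's body presses on something with over 40 N, if the wrist force passes 120 N, or if a joint passes its speed limit or range.

ROBOT

A 6-joint arm with a two-finger parallel gripper is mounted at the origin on the work surface. World frame = base frame: x ahead of the robot, y to its left, z up, the work surface at z = 0. Lengths are in m, angles in degrees, forces in N, time in s.
With the tool pointing down it reaches from about 0.4 to 0.825 m from the base axis. Payload 7 kg.
Tool frame: the origin (TCP) lies midway between the tips of the shut fingers; the grasp point (between the pads) lies r.grip_depth behind it (r.grip_depth is the distance from the TCP to the grasp point, in m); z points along the fingers, y is the line along which they close (so a half turn about z gives the same grasp; the last joint's range is limited). The gripper opens to 88 mm and grips with 3 to 60 N. Pads are 19 mm wide; open, the fingers measure 130 mm over their backs; the gripper's body (78 mm by 193 mm) begins 47 mm behind the grasp point.
Start: joints at [-59.868, 20.546, 0.682, 0, -70.136, -16.507], TCP at [0.159, -0.656, 0.227] pointing down, gripper open.
Joint ranges: [-176.03, 176.03], [-82.01, 121.73], [-58.28, 71.71], [-173.87, 95.51], [-174.79, -0.11], [-173.66, 173.66]. Speed limits (degrees/s): [136.94, 136.94, 172.46, 180, 180, 180].

INTERFACE

Orientations are given as [roll, pitch, yaw] about the fixed x, y, z axes, in that order (R = Rz(yaw) Ry(pitch) Rx(roll)).
In Python, from plant import r, cam, telemetry gives the robot as it stands (r), with the cameras (cam) and the readings (telemetry).
- The arm moves only by the tool inch_along, called after "Call:" in YAML: its name, and indented under it one key for each argument. Schema: {"type":"object","properties":{"ticks":{"type":"string"},"finger_gap":{"type":"number"},"squeeze":{"type":"number"},"only":{"type":"string"},"quiet":{"type":"boolean"},"lines":{"type":"string"}},"required":["ticks"],"additionalProperties":false}. ticks is a string of 1 to 12 rows, one to a line, with the numbers parted by spaces; each row has 6 numbers: dx, dy, dz in shares of 0.8 m (1.0 is 0.8 m), then a rotation vector rx, ry, rz in fractions of the full range, 1 being 90 degrees; each row is the pose to reach, as a shift and turn from the pose commanded when the call began, along the tool's axes at that moment; what a row does not reach only later rows make up. A row lasts 1/12 s, in which the tool goes at most 0.0417 m and 7.16 degrees, less where a joint would pass 70% of its speed; a pose out of reach is approached as far as the arm can. finger_gap is the finger opening in m, set as the call begins (left out keeps the last). The fingers move at their own pace and stop on an object; squeeze is the grip in N (left out, the last holds). Time passes only in rows, so rows that do not move let the fingers close. The tool returns the time, the measured TCP pose, the force, the opening and the grip force at its end. only (a regular expression) keeps the lines of the reply that match it, lines (a string "A,B") keeps lines A to B, and quiet returns only ok. Shift and turn numbers lie between -1 and 1, and a call with a number outside is refused. Input that does not fit is refused with a message, and nothing moves.
- telemetry.get_state(): the state, without advancing time (a new reading comes with each control period).
- cam.capture(name): name is "scene" or "top" or "wrist"; returns a dict with "frame" (420x560x3 uint8, red, green, blue), "z_map" (420x560 float32, m along the optical axis (not along the pixel's ray), 0 where there is no reading), "fx", "fy", "cx", "cy" (pixels), "D" ([k1, k2, p1, p2, k3] as OpenCV has them; the pictures are not rectified), "cam_to_world" (4x4, takes a point from camera to world coordinates). Camera axes: x right, y down, z forward; pixel columns grow to the right and rows downward; lengths in m; the calibration is good to about 2 mm. A picture is of the moment at which its call begins.
- r.close_job(): hands the job in; it is judged then, once.
The state is a dict: "time_s": time; "joints": joint angles; "qd": joint speeds; "joint_torque": joint torques, N m; "tcp_pos": TCP position; "eef_rot": TCP orientation; "contact_force": force on the tool from outside, world axes, zero at the start; "moment": the same for the moment, N m; "gripper_width": finger opening in m; "gripper_force": force on a finger pad.
Only numpy, scipy, OpenCV 4.12 (cv2) and the standard library are available. Lean on these libraries where they do the work, as an engineer would, in place of code of your own. Each camera call takes 0.05 s, during which the arm holds its last target. There are 200 camera calls.

## Working session

There is one attempt and no reset: what is moved stays moved. The work goes in short steps, Python scripts to look and compute and a tool call to move; the robot and the scene stay as the last step left them, time stands still between calls to the robot, and variables do not carry over. Pictures are saved under pics/ and viewed, at most 10 in all, crops included, and the job is handed in when it is done.

```bash
ls; mkdir -p pics; cat > h.py <<'E'
import numpy as np, cv2
from plant import r, cam, telemetry
from scipy.spatial.transform import Rotation as R
def cloud(c):
    h,w=c['z_map'].shape
    u,v=np.meshgrid(np.arange(w),np.arange(h))
    K=np.array([[c['fx'],0,c['cx']],[0,c['fy'],c['cy']],[0,0,1]])
    n=cv2.undistortPoints(np.stack([u,v],-1).reshape(-1,1,2).astype(np.float64),K,np.array(c['D'],float)).reshape(h,w,2)
    z=c['z_map'].astype(float)
    P=np.stack([n[...,0]*z,n[...,1]*z,z],-1)
    T=np.array(c['cam_to_world'])
    W=P@T[:3,:3].T+T[:3,3]; W[z==0]=np.nan
    return W
def tool():
    s=telemetry.get_state(); return np.array(s['tcp_pos']),R.from_euler('xyz',s['eef_rot'],degrees=True)
E
python3 - <<'E'
from h import *
a=cam.capture('scene');b=cam.capture('top')
np.savez('c0.npz',sw=cloud(a),tw=cloud(b),sf=a['frame'],tf=b['frame'])
im=np.vstack([a['frame'],b['frame']])[...,::-1]
cv2.imwrite('pics/a.png',a['frame'][...,::-1]);cv2.imwrite('pics/b.png',b['frame'][...,::-1])
print(r.grip_depth,telemetry.get_state()); print(np.array(b['cam_to_world']).round(2), np.array(a['cam_to_world']).round(2))
E
```

```text
pics
plant.py
0.0188 {'time_s': 0.1, 'joints': array([-5.98685315e+01,  2.05879935e+01,  6.40530629e-01, -1.88227332e-02,
       -7.01352964e+01, -1.65059221e+01]), 'qd': array([-0.00453298, -0.08253662,  0.1397599 ,  0.08817455,  0.01764785,
        0.01852599]), 'joint_torque': array([-1.59210584e-03, -5.84164453e+01,  2.93749738e+01,  7.01539144e+00,
        1.01367087e-02, -5.94159133e-05]), 'tcp_pos': array([ 0.15888676, -0.65559721,  0.22571693]), 'eef_rot': array([ 1.79915623e+02, -6.54902900e-03, -1.66380857e+02]), 'contact_force': array([ 0.89682021, -0.10794038, -0.00388584]), 'moment': array([-0.00709725, -0.01215855,  0.00339767]), 'gripper_force': 0.0, 'gripper_width': 0.08784539936549125}
[[-0.01 -0.99  0.15  0.39]
 [-1.    0.01 -0.01 -0.  ]
 [ 0.01 -0.15 -0.99  1.11]
 [ 0.    0.    0.    1.  ]] [[-0.4   0.78 -0.48  0.93]
 [ 0.92  0.34 -0.21  0.18]
 [-0.   -0.53 -0.85  0.77]
 [ 0.    0.    0.    1.  ]]
```

View pics/a.png

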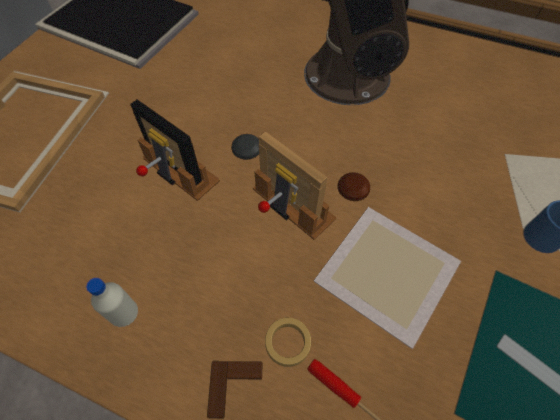

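View pics/b.png

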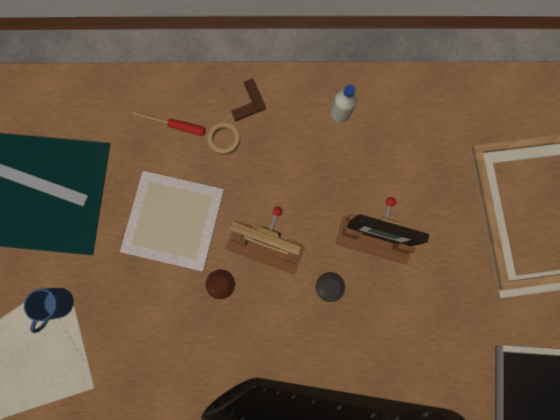

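Scene view: the oak frame is at (290,175) with its knob at (264,207), the black frame is at (165,140), and the board is at (388,272). Top view: oak top edge is at (265,238), knob at (277,212), board at (172,220), and the black frame at (388,230).

```bash
cat > meas.py <<'E'
from h import *
def measure(tag,W,F):
    hsv=cv2.cvtColor(F,cv2.COLOR_RGB2HSV).astype(int)
    H,S,V=hsv[...,0],hsv[...,1],hsv[...,2]
    m=(((H<6)|(H>174))&(S>170)&(V>110)).astype(np.uint8)
    n,l,st,ce=cv2.connectedComponentsWithStats(m)
    for i in range(1,n):
        if st[i,4]>15:
            p=W[l==i]; print(tag,'red',ce[i].round(1),st[i,4],np.nanmedian(p,0).round(4),'zmax',np.nanmax(p[:,2]).round(4))
    t=(W[...,2]>0.15)&(W[...,2]<0.21)&(W[...,0]>0.35)
    n,l,st,ce=cv2.connectedComponentsWithStats(t.astype(np.uint8))
    for i in range(1,n):
        if st[i,4]>60:
            p=W[l==i]; top=p[p[:,2]>np.percentile(p[:,2],95)-0.006]
            rc=cv2.minAreaRect((top[:,:2]*1000).astype(np.float32))
            print(tag,'top',ce[i].round(0),st[i,4],np.median(top,0).round(4),top[:,2].max().round(4),'rect',np.round(rc[0],1),np.round(rc[1],1),round(rc[2],1))
    w=((S<90)&(V>110)&(W[...,2]<0.02)&(W[...,2]>-0.02)&(W[...,0]>0.3)).astype(np.uint8)
    n,l,st,ce=cv2.connectedComponentsWithStats(w)
    for i in range(1,n):
        if st[i,4]>1500:
            p=W[l==i]; rc=cv2.minAreaRect((p[:,:2]*1000).astype(np.float32))
            print(tag,'board',ce[i].round(0),np.median(p,0).round(4),'rect',np.round(rc[0],1),np.round(rc[1],1),round(rc[2],1))
E
python3 - <<'E'
from meas import *
d=np.load('c0.npz')
measure('S',d['sw'],d['sf']);measure('T',d['tw'],d['tf'])
W=d['tw']
p=W.reshape(-1,3); q=d['sw'].reshape(-1,3)
E
```

```text
S red [142.2 169.4] 64 [ 0.5718 -0.2752  0.0968] zmax 0.1013
S red [264.9 205.4] 69 [ 0.5505 -0.0026  0.0981] zmax 0.1019
S red [335.2 381.7] 624 [0.7871 0.2349 0.0249] zmax 0.0295
S top [162. 125.] 1023 [ 0.4989 -0.2534  0.18  ] 0.1829 rect [ 496.7 -257.7] [160.   20.6] 73.1
S top [293. 161.] 1311 [0.4804 0.0258 0.1799] 0.1829 rect [477.5  20. ] [160.4  22.4] 69.3
S top [ 94. 285.] 124 [ 0.8287 -0.1782  0.1508] 0.1528 rect [ 828.5 -178.4] [24.2 23.7] 40.1
S board [389. 275.] [0.5509 0.2713 0.0045] rect [538.8 266.3] [223.5 225.1] 76.7
T red [185.  127.1] 284 [0.7815 0.2328 0.0225] zmax 0.0303
T red [390.  201.8] 55 [ 0.5654 -0.2775  0.0956] zmax 0.1018
T red [276.1 211.2] 46 [ 0.5448 -0.0045  0.0955] zmax 0.101
T top [392. 228.] 792 [ 0.4936 -0.2596  0.1781] 0.1841 rect [ 493.9 -260. ] [159.9  20.8] 73.4
T top [265. 238.] 719 [0.4739 0.0196 0.1784] 0.1829 rect [474.8  19. ] [159.8  20.1] 69.2
T board [514. 197.] [ 0.6406 -0.606   0.0017] rect [ 556.6 -678.1] [342.9 221.9] 6.6
T board [172. 221.] [0.5355 0.2651 0.0032] rect [539.2 266.3] [224.2 222.7] 76.6
```

```bash
cat > togo.py <<'E'
import sys
from h import *
# togo.py x y z yaw [tilt about world rotvec x y z deg]
a=list(map(float,sys.argv[1:])); p,q=tool()
g=R.from_euler('xyz',[180,0,a[3]],degrees=True)
if len(a)>4: g=R.from_rotvec(a[4:7],degrees=True)*g
print('t',round(telemetry.get_state()['time_s'],2),'shift',q.inv().apply(np.array(a[:3])-p).round(4),'turn',(q.inv()*g).as_rotvec(degrees=True).round(2))
E
python3 togo.py 0.546 -0.0045 0.25 159.2
```

```text
t 0.1 shift [-0.5295  0.5417 -0.0235] turn [ 8.000e-02 -3.000e-02  3.442e+01]
```

The rows are not in the units I measure in: shifts go in shares of 0.8 m and turns go in shares of 90 degrees. I convert before sending: 0.27 m / 0.8 = 0.3375, -0.264 m / 0.8 = -0.33, 17 degrees / 90 = 0.1889.

Call:
inch_along:
  ticks: "0 0 -0.0375 0 0 0\n-0.33 0.3375 -0.0375 0 0 0.1889\n-0.33 0.3375 -0.0375 0 0 0.1889\n-0.33 0.3375 -0.0375 0 0 0.1889\n-0.33 0.3375 -0.0375 0 0 0.1889\n-0.33 0.3375 -0.0375 0 0 0.1889\n-0.33 0.3375 -0.0375 0 0 0.1889\n-0.33 0.3375 -0.0375 0 0 0.1889\n-0.33 0.3375 -0.0375 0 0 0.1889\n-0.33 0.3375 -0.0375 0 0 0.1889\n-0.33 0.3375 -0.0375 0 0 0.1889\n-0.33 0.3375 -0.0375 0 0 0.1889"
  finger_gap: 0.07

```text
time_s: 1.1
tcp_pos: [0.3531, -0.3294, 0.2567]
eef_rot: [180.0, 0.0, 176.9]
contact_force: [-0.4, -0.4, 0.8]
gripper_width: 0.0698
gripper_force: 0.0
```

```bash
python3 togo.py 0.546 -0.0045 0.25 159.2
```

```text
t 1.1 shift [-0.1749  0.3349  0.0069] turn [1.000e-02 3.000e-02 1.768e+01]
```

Converted, 0.335 m / 0.8 = 0.4188, -0.175 m / 0.8 = -0.2188, 17.7 degrees / 90 = 0.1967.

Call:
inch_along:
  ticks: "-0.2188 0.4188 0.0088 0 0 0.1967\n-0.2188 0.4188 0.0088 0 0 0.1967\n-0.2188 0.4188 0.0088 0 0 0.1967\n-0.2188 0.4188 0.0088 0 0 0.1967\n-0.2188 0.4188 0.0088 0 0 0.1967\n-0.2188 0.4188 0.0088 0 0 0.1967\n-0.2188 0.4188 0.0088 0 0 0.1967\n-0.2188 0.4188 0.0088 0 0 0.1967\n-0.2188 0.4188 0.0088 0 0 0.1967\n-0.2188 0.4188 0.0088 0 0 0.1967\n-0.2188 0.4188 0.0088 0 0 0.1967\n-0.2188 0.4188 0.0088 0 0 0.1967"

```text
time_s: 2.1
tcp_pos: [0.5466, -0.0076, 0.2486]
eef_rot: [-179.9, -0.1, 158.9]
contact_force: [-0.2, 0.1, -0.3]
gripper_width: 0.0699
gripper_force: 0.0
```

```bash
python3 togo.py 0.546 -0.0045 0.075 159.2
python3 - <<'E'
from meas import *
c=cam.capture('wrist');measure('W',cloud(c),c['frame']);cv2.imwrite('pics/w1.png',c['frame'][...,::-1])
E
```

```text
t 2.1 shift [0.0014 0.0029 0.1736] turn [-0.07 -0.09 -0.25]
W red [279.  196.7] 473 [ 0.5463 -0.007   0.0967] zmax 0.1009
W top [278. 106.] 8644 [0.4765 0.0193 0.1792] 0.182 rect [476.3  19.3] [160.5  20.4] 69.3
W board [483.  92.] [0.5363 0.2348 0.0036] rect [540.7 241.3] [176.5 208.8] 76.4
```

View pics/w1.png

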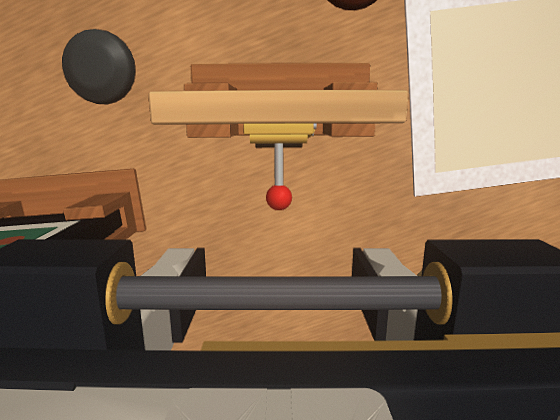

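Wrist view: the knob is at (279,197), below the frame top at (278,106). The gripper's long side lies along the closing line, as I assumed.

```bash
python3 - <<'E'
from h import *
c=cam.capture('wrist');p,q=tool();print(q.inv().apply(np.array(c['cam_to_world'])[:3,3]-p))
E
python3 togo.py 0.547 -0.0072 0.075 159.2
```

```text
[ 0.06869835  0.00064049 -0.15722788]
t 2.2 shift [-0.0006  0.0018  0.1742] turn [-0.04 -0.04 -0.34]
```

Converted, 0.174 m / 0.8 = 0.2175, 0.165 m / 0.8 = 0.2063.

Call:
inch_along:
  ticks: "-0.0006 0.0025 0.0438 0 0 0\n-0.0006 0.0025 0.0875 0 0 0\n-0.0006 0.0025 0.125 0 0 0\n-0.0006 0.0025 0.15 0 0 0\n-0.0006 0.0025 0.175 0 0 0\n-0.0006 0.0025 0.1938 0 0 0\n-0.0006 0.0025 0.2063 0 0 0\n-0.0006 0.0025 0.2175 0 0 0\n-0.0006 0.0025 0.2175 0 0 0"

```text
time_s: 2.95
tcp_pos: [0.5466, -0.0066, 0.0743]
eef_rot: [-179.9, -0.1, 158.8]
contact_force: [-0.3, 0.0, -0.3]
gripper_width: 0.0702
gripper_force: 0.0
```

Call:
inch_along:
  ticks: "0 0 0 0 0 0\n0 0 0 0 0 0\n0 0 0 0 0 0\n0 0 0 0 0 0\n0 0 0 0 0 0\n0 0 0 0 0 0\n0 0 0 0 0 0\n0 0 0 0 0 0"
  finger_gap: 0.0
  squeeze: 12

```text
time_s: 3.62
tcp_pos: [0.5474, -0.0058, 0.0756]
eef_rot: [-180.0, -0.0, 158.9]
contact_force: [1.0, -0.6, -0.4]
gripper_width: 0.023
gripper_force: 12.1
```

Converted, -0.0371 m / 0.8 = -0.0464, -0.0333 m / 0.8 = -0.0416.

Call:
inch_along:
  ticks: "-0.0031 0 -0.0038 0 0 0\n-0.006 0 -0.0073 0 0 0\n-0.0086 0 -0.0113 0 0 0\n-0.011 0 -0.0154 0 0 0\n-0.0133 0 -0.0196 0 0 0\n-0.0153 0 -0.0239 0 0 0\n-0.017 0 -0.0283 0 0 0\n-0.0186 0 -0.0326 0 0 0\n-0.02 0 -0.0371 0 0 0\n-0.0213 0 -0.0416 0 0 0\n-0.0221 0 -0.0464 0 0 0\n-0.0221 0 -0.0464 0 0 0"

```text
time_s: 4.62
tcp_pos: [0.5649, -0.012, 0.1138]
eef_rot: [180.0, 0.1, 158.9]
contact_force: [0.1, -2.1, 0.9]
gripper_width: 0.0231
gripper_force: 12.0
```

```bash
python3 - <<'E'
from meas import *
c=cam.capture('scene');measure('S',cloud(c),c['frame']);cv2.imwrite('pics/s2.png',c['frame'][80:280,120:380,::-1].repeat(2,0).repeat(2,1))
E
```

```text
S red [141.9 169.6] 76 [ 0.572  -0.2754  0.0967] zmax 0.1017
S red [335.  382.2] 686 [0.788  0.2346 0.0246] zmax 0.0296
S top [162. 125.] 1023 [ 0.4988 -0.2536  0.18  ] 0.183 rect [ 496.8 -257.7] [161.7  21.2] 73.2
S top [302. 168.] 954 [0.4886 0.0467 0.1799] 0.1826 rect [486.2  43.4] [112.4  21. ] 69.9
S top [248. 192.] 938 [ 0.5957 -0.0035  0.2038] 0.2099 rect [601.4  -9.5] [ 72.2 201.9] 1.2
S top [274. 188.] 336 [0.5714 0.022  0.2037] 0.2099 rect [571.4  21.2] [28.8 31.3] 71.5
S top [ 94. 284.] 127 [ 0.8285 -0.1792  0.1509] 0.1531 rect [ 829.6 -178.7] [23.1 25.2] 40.4
S board [389. 275.] [0.551  0.2713 0.0045] rect [538.2 266.5] [222.7 225.5] 76.7
```

View pics/s2.png

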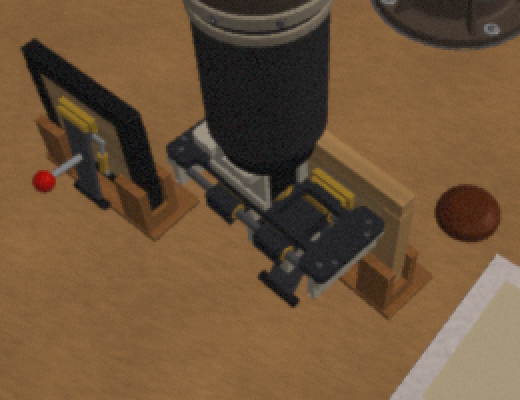

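Crop: the leg's foot is swung out at (280,290), and the frame is still seated in its cradle. I'll release and rise.

Converted, -0.13 m / 0.8 = -0.1625, -0.07 m / 0.8 = -0.0875.

Call:
inch_along:
  ticks: "0 0 0 0 0 0\n0 0 0 0 0 0\n0 0 0 0 0 0\n0 0 0 0 0 0\n0 0 0 0 0 0\n0 0 -0.0375 0 0 0\n0 0 -0.0875 0 0 0\n0 0 -0.1375 0 0 0\n0 0 -0.1625 0 0 0\n0 0 -0.1625 0 0 0"
  finger_gap: 0.07

```text
time_s: 5.5
tcp_pos: [0.5667, -0.0117, 0.2486]
eef_rot: [179.7, 0.5, 159.0]
contact_force: [1.1, 0.7, 0.5]
gripper_width: 0.0693
gripper_force: 0.0
```

```bash
python3 - <<'E'
from meas import *
c=cam.capture('wrist');measure('W',cloud(c),c['frame'])
c=cam.capture('top');measure('T',cloud(c),c['frame'])
E
python3 togo.py 0.4763 0.0193 0.245 -110.8
```

```text
W red [276.7 204.6] 638 [ 0.5646 -0.0117  0.1362] zmax 0.1402
W top [273.  75.] 9474 [0.4786 0.0193 0.1793] 0.1829 rect [478.4  19.3] [160.3  20.6] 70.1
W top [ 22. 232.] 814 [ 0.5105 -0.1879  0.179 ] 0.1808 rect [ 511.2 -188.6] [16.5  9.5] 76.4
W board [482.  83.] [0.5489 0.2321 0.0036] rect [551.6 237.9] [174.3 186. ] 76.7
T red [171.3 121.3] 39 [0.7974 0.2696 0.0232] zmax 0.6411
T red [390.3 201.4] 61 [ 0.5667 -0.2784  0.0954] zmax 0.1014
T red [278.2 202.5] 29 [ 0.5596 -0.0093  0.1338] zmax 0.1388
T top [392. 228.] 782 [ 0.4935 -0.2593  0.1781] 0.1836 rect [ 494.  -259.9] [159.9  20.2] 73.4
T top [265. 237.] 729 [0.4762 0.0196 0.1785] 0.1845 rect [476.8  19.1] [159.3  20.1] 70.0
T board [514. 197.] [ 0.6411 -0.6066  0.0017] rect [ 556.7 -677.7] [343.  221.5] 6.7
T board [199. 227.] [0.5218 0.1932 0.0031] rect [519.2 208.3] [102.1 210.7] 76.7
t 5.6 shift [ 0.0932 -0.0027 -0.0016] turn [ 1.000e-02  1.300e-01 -9.028e+01]
```

Knob top is at z 0.140, so its centre is about 0.128: the leg is locked open. I'll go to the top edge next.

Converted, 0.091 m / 0.8 = 0.1138, 0.08 m / 0.8 = 0.1, -84 degrees / 90 = -0.9333.

Call:
inch_along:
  ticks: "0.05 0 0 0 0 -0.0778\n0.1 -0.0025 0 0 0 -0.1556\n0.1138 -0.0038 0 0 0 -0.2333\n0.1138 -0.0038 0 0 0 -0.3111\n0.1138 -0.0038 0 0 0 -0.3889\n0.1138 -0.0038 0 0 0 -0.4667\n0.1138 -0.0038 0 0 0 -0.5444\n0.1138 -0.0038 0 0 0 -0.6222\n0.1138 -0.0038 0 0 0 -0.7\n0.1138 -0.0038 0 0 0 -0.7778\n0.1138 -0.0038 0 0 0 -0.8556\n0.1138 -0.0038 0 0 0 -0.9333"

```text
time_s: 6.6
tcp_pos: [0.4772, 0.0178, 0.2411]
eef_rot: [179.9, -0.1, -116.7]
contact_force: [-0.4, 0.8, -0.2]
gripper_width: 0.0701
gripper_force: 0.0
```

Call:
inch_along:
  ticks: "0 0 0 0 0 -0.0611\n0 0 0 0 0 -0.0611\n0 0 0 0 0 -0.0611"

```text
time_s: 6.85
tcp_pos: [0.4775, 0.0178, 0.2415]
eef_rot: [179.9, -0.1, -111.8]
contact_force: [0.4, 0.2, 0.2]
gripper_width: 0.0696
gripper_force: 0.0
```

```bash
python3 togo.py 0.478 0.0193 0.153 -110.1
python3 - <<'E'
from meas import *
c=cam.capture('wrist');measure('W',cloud(c),c['frame']);cv2.imwrite('pics/w3.png',c['frame'][...,::-1])
E
```

```text
t 6.85 shift [-0.0017 -0.0001  0.0885] turn [ 0.1  -0.08 -1.66]
W red [159.  214.2] 696 [ 0.5639 -0.0137  0.1358] zmax 0.1405
W top [277. 187.] 5478 [ 0.4685 -0.008   0.1793] 0.1824 rect [470.2  -2.9] [112.5  20.1] 70.2
W top [282. 323.] 766 [0.5014 0.0834 0.1793] 0.181 rect [501.5  83.8] [22.8 19.9] 68.3
W board [289. 326.] [0.5202 0.195  0.0036] rect [531.3 194.7] [ 46.8 211.7] 68.5
```

View pics/w3.png

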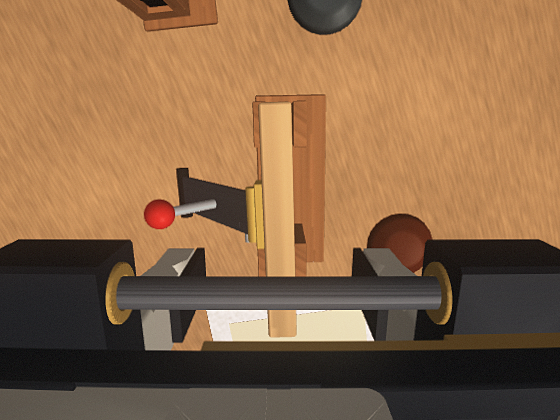

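Wrist view: the leg is open with its knob at (159,214), and the frame top at (277,187) is centred between the fingers.

Converted, 0.088 m / 0.8 = 0.11, 0.085 m / 0.8 = 0.1063, -1.5 degrees / 90 = -0.0167.

Call:
inch_along:
  ticks: "-0.0021 0 0.0375 0 0 -0.0167\n-0.0021 0 0.0625 0 0 -0.0167\n-0.0021 0 0.0813 0 0 -0.0167\n-0.0021 0 0.0975 0 0 -0.0167\n-0.0021 0 0.1063 0 0 -0.0167\n-0.0021 0 0.11 0 0 -0.0167\n-0.0021 0 0.11 0 0 -0.0167"

```text
time_s: 7.48
tcp_pos: [0.4785, 0.0194, 0.1542]
eef_rot: [180.0, -0.0, -110.1]
contact_force: [0.8, -0.4, -0.2]
gripper_width: 0.0703
gripper_force: 0.0
```

```bash
python3 togo.py 0.478 0.0193 0.153 -110.1
```

```text
t 7.48 shift [0.0003 0.0004 0.0012] turn [ 0.04 -0.05 -0.04]
```

Call:
inch_along:
  ticks: "0 0 0 0 0 0\n0 0 0 0 0 0\n0 0 0 0 0 0\n0 0 0 0 0 0\n0 0 0 0 0 0\n0 0 0 0 0 0\n0 0 0 0 0 0\n0 0 0 0 0 0\n0 0 0 0 0 0\n0 0 0 0 0 0"
  finger_gap: 0.0
  squeeze: 35

```text
time_s: 8.32
tcp_pos: [0.4784, 0.0196, 0.1547]
eef_rot: [180.0, -0.0, -110.1]
contact_force: [-2.1, 1.0, 2.4]
gripper_width: 0.0197
gripper_force: 35.0
```

Converted, -0.095 m / 0.8 = -0.1188, -0.075 m / 0.8 = -0.0938.

Call:
inch_along:
  ticks: "0 0 -0.005 0 0 0\n0 0 -0.0125 0 0 0\n0 0 -0.0225 0 0 0\n0 0 -0.035 0 0 0\n0 0 -0.0475 0 0 0\n0 0 -0.06 0 0 0\n0 0 -0.075 0 0 0\n0 0 -0.0938 0 0 0\n0 0 -0.11 0 0 0\n0 0 -0.1188 0 0 0\n0 0 -0.1188 0 0 0"

```text
time_s: 9.23
tcp_pos: [0.4797, 0.0198, 0.2519]
eef_rot: [-179.8, 0.1, -110.1]
contact_force: [0.4, 0.2, -6.8]
gripper_width: 0.02
gripper_force: 35.0
```

```bash
python3 togo.py 0.5185 0.271 0.245 -103.3
python3 - <<'E'
from meas import *
c=cam.capture('scene');measure('S',cloud(c),c['frame']);cv2.imwrite('pics/s4.png',c['frame'][60:310,120:470,::-1].repeat(2,0).repeat(2,1))
E
```

```text
t 9.23 shift [-0.2492  0.0497  0.0074] turn [-0.18  0.12 -6.76]
S red [142.2 169.3] 68 [ 0.5711 -0.275   0.0971] zmax 0.1021
S red [255.2 170.2] 93 [ 0.5713 -0.0076  0.235 ] zmax 0.2407
S red [335.2 381.9] 644 [0.7875 0.2344 0.0249] zmax 0.029
S top [162. 125.] 1024 [ 0.4989 -0.2534  0.1799] 0.1832 rect [ 496.6 -258. ] [161.   20.8] 73.1
S top [264. 145.] 172 [ 0.4672 -0.0403  0.1871] 0.2099 rect [481.2 -26.6] [72.7 19.6] 41.2
S top [288. 176.] 1491 [0.5183 0.0214 0.2053] 0.2099 rect [508.1  43.1] [ 50.4 113.2] 19.8
S top [ 94. 285.] 129 [ 0.8294 -0.1787  0.1512] 0.1536 rect [ 828.4 -179.2] [23.  24.1] 52.0
S board [389. 275.] [0.5511 0.2713 0.0044] rect [538.1 266.3] [222.8 225.8] 76.7
```

View pics/s4.png

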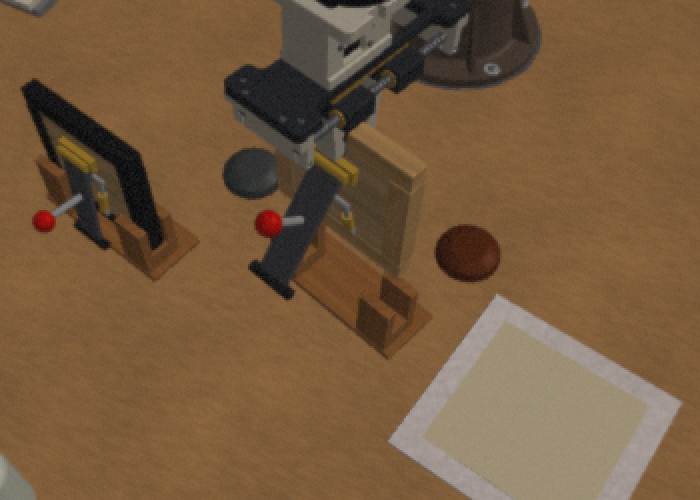

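The frame is out with its leg open (knob at (268,222) in the crop), and the black frame is undisturbed.

```bash
python3 togo.py 0.532 0.268 0.2 -103.4 1.39 5.84 0
```

```text
t 9.28 shift [-0.2513  0.0356  0.0509] turn [-6.08  0.44 -6.67]
```

Converted, -0.2513 m / 0.8 = -0.3141, -0.24 m / 0.8 = -0.3, -6.7 degrees / 90 = -0.0744.

Call:
inch_along:
  ticks: "-0.025 0.0038 0 0 0 0\n-0.0563 0.0088 0 0 0 0\n-0.0938 0.0138 0 -0.0111 0 -0.0111\n-0.1313 0.0188 0 -0.0222 0 -0.0222\n-0.1688 0.0238 0 -0.0333 0.0022 -0.0333\n-0.2063 0.03 0 -0.0444 0.0033 -0.0444\n-0.2438 0.035 0.0125 -0.0556 0.0044 -0.0556\n-0.275 0.04 0.0313 -0.0667 0.0044 -0.0667\n-0.3 0.0425 0.05 -0.0678 0.0044 -0.0744\n-0.3141 0.0445 0.0625 -0.0678 0.0044 -0.0744\n-0.3141 0.0445 0.0625 -0.0678 0.0044 -0.0744\n-0.3141 0.0445 0.0625 -0.0678 0.0044 -0.0744"

```text
time_s: 10.28
tcp_pos: [0.5308, 0.2675, 0.1977]
eef_rot: [173.8, -0.2, -103.3]
contact_force: [-0.4, -0.2, -7.1]
gripper_width: 0.0196
gripper_force: 35.0
```

```bash
python3 - <<'E'
from meas import *
c=cam.capture('scene');measure('S',cloud(c),c['frame']);cv2.imwrite('pics/s5.png',c['frame'][110:390,200:540,::-1].repeat(2,0).repeat(2,1))
E
python3 togo.py 0.532 0.268 0.129 -103.4 1.39 5.84 0
```

```text
S red [142.  169.5] 76 [ 0.5724 -0.2755  0.0971] zmax 0.1013
S red [388.6 269. ] 103 [0.6231 0.2484 0.172 ] zmax 0.1757
S red [334.9 382.1] 687 [0.7882 0.2342 0.0247] zmax 0.029
S top [162. 125.] 1025 [ 0.4988 -0.2533  0.1801] 0.183 rect [ 496.5 -258. ] [160.4  21.2] 73.4
S top [380. 208.] 323 [0.5274 0.2055 0.2056] 0.21 rect [528.2 208.4] [41.8  2.7] 76.0
S top [449. 248.] 399 [0.556  0.3249 0.2058] 0.2099 rect [555.2 321.6] [42.6  2.3] 75.2
S top [400. 248.] 99 [0.5686 0.2579 0.1537] 0.1588 rect [568.3 258.1] [33.7  7. ] 75.6
S top [386. 269.] 187 [0.6225 0.2453 0.1717] 0.1757 rect [621.7 245.3] [18.7 20. ] 20.0
S top [ 94. 285.] 133 [ 0.8288 -0.1782  0.1509] 0.1534 rect [ 829.3 -178.9] [23.9 23.8] 79.7
S board [384. 285.] [0.5773 0.2731 0.0045] rect [539.7 266.1] [223.2 223. ] 76.5
t 10.33 shift [-0.0011 -0.0081  0.0694] turn [ 0.15 -0.15  0.03]
```

View pics/s5.png

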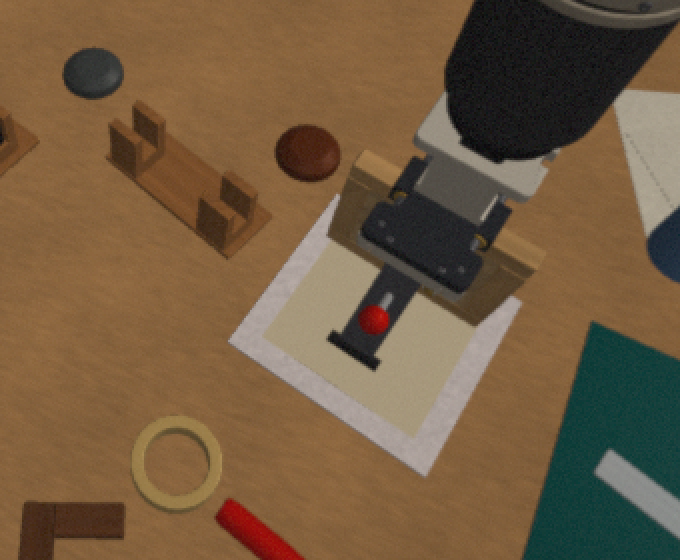

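The frame is over the board with its leg open (knob at (375,320) in the crop) and tilted 6°. I'll lower it.

Converted, 0.066 m / 0.8 = 0.0825, -0.008 m / 0.8 = -0.01.

Call:
inch_along:
  ticks: "-0.0013 -0.0044 0.025 0 0 0\n-0.0013 -0.0063 0.0438 0 0 0\n-0.0013 -0.0081 0.0625 0 0 0\n-0.0013 -0.0088 0.0725 0 0 0\n-0.0013 -0.0094 0.0788 0 0 0\n-0.0013 -0.01 0.0825 0 0 0\n-0.0013 -0.01 0.0825 0 0 0"

```text
time_s: 10.92
tcp_pos: [0.5329, 0.2683, 0.1335]
eef_rot: [173.9, -0.0, -103.4]
contact_force: [-0.4, 0.2, -7.1]
gripper_width: 0.019
gripper_force: 35.0
```

Call:
inch_along:
  ticks: "0 -0.0001 0.0013 0 0 0\n0 -0.0003 0.0025 0 0 0\n0 -0.0003 0.0025 0 0 0"

```text
time_s: 11.17
tcp_pos: [0.5329, 0.2687, 0.1316]
eef_rot: [173.9, -0.0, -103.4]
contact_force: [-0.4, 0.5, -7.9]
gripper_width: 0.0199
gripper_force: 35.0
```

Converted, 0.001 m / 0.8 = 0.0013, -0.0001 m / 0.8 = -0.0001.

Call:
inch_along:
  ticks: "0 -0.0001 0.0013 0 0 0\n0 -0.0001 0.0013 0 0 0\n0 -0.0001 0.0013 0 0 0"

```text
time_s: 11.42
tcp_pos: [0.5327, 0.2686, 0.1303]
eef_rot: [173.9, -0.0, -103.4]
contact_force: [-0.5, -0.7, -6.3]
gripper_width: 0.0197
gripper_force: 35.0
```

Call:
inch_along:
  ticks: "0 -0.0001 0.0013 0 0 0\n0 -0.0001 0.0013 0 0 0\n0 -0.0001 0.0013 0 0 0"

```text
time_s: 11.67
tcp_pos: [0.5329, 0.2683, 0.1299]
eef_rot: [173.9, -0.0, -103.4]
contact_force: [-0.8, -2.3, -0.2]
gripper_width: 0.0199
gripper_force: 35.0
```

Contact: the board now carries the weight. I'll ease the grip so it settles, then open.

Converted, 0.0006 m / 0.8 = 0.0008.

Call:
inch_along:
  ticks: "0 0 0.0008 0 0 0\n0 0 0.0008 0 0 0\n0 0 0.0008 0 0 0\n0 0 0.0008 0 0 0\n0 0 0.0008 0 0 0\n0 0 0.0008 0 0 0"
  squeeze: 4

```text
time_s: 12.17
tcp_pos: [0.5327, 0.2684, 0.1288]
eef_rot: [173.9, -0.0, -103.4]
contact_force: [-0.9, -5.1, 3.7]
gripper_width: 0.0199
gripper_force: 4.0
```

Call:
inch_along:
  ticks: "0 0 0 0 0 0\n0 0 0 0 0 0\n0 0 0 0 0 0\n0 0 0 0 0 0\n0 0 0 0 0 0"
  finger_gap: 0.03

```text
time_s: 12.58
tcp_pos: [0.5327, 0.2689, 0.1285]
eef_rot: [173.9, -0.0, -103.4]
contact_force: [0.5, 1.2, -1.1]
gripper_width: 0.0297
gripper_force: 0.0
```

Call:
inch_along:
  ticks: "0 0 0 0 0 0\n0 0 0 0 0 0\n0 0 0 0 0 0\n0 0 0 0 0 0\n0 0 0 0 0 0\n0 0 0 0 0 0"
  finger_gap: 0.07

```text
time_s: 13.08
tcp_pos: [0.5326, 0.2685, 0.1286]
eef_rot: [173.9, -0.0, -103.4]
contact_force: [-0.2, -0.3, 0.3]
gripper_width: 0.0644
gripper_force: 0.0
```

```bash
python3 - <<'E'
from meas import *
c=cam.capture('scene');measure('S',cloud(c),c['frame'])
E
```

```text
S red [142.1 169.8] 77 [ 0.5725 -0.2751  0.0967] zmax 0.1024
S red [378.7 285.1] 90 [0.6239 0.2478 0.1034] zmax 0.1076
S red [334.9 382.3] 704 [0.7883 0.2349 0.0244] zmax 0.0298
S top [162. 125.] 1021 [ 0.4989 -0.2533  0.18  ] 0.1837 rect [ 496.3 -258.4] [161.9  20.6] 73.2
S top [382. 217.] 294 [0.5579 0.2335 0.209 ] 0.2099 rect [556.3 234. ] [ 4.3 19.3] 76.1
S top [440. 252.] 312 [0.5723 0.2902 0.2085] 0.21 rect [571.8 290.3] [ 5.  17.6] 77.1
S top [391. 266.] 141 [0.6331 0.2431 0.2091] 0.21 rect [633.7 245.9] [75.8  1.6] 77.1
S top [ 94. 285.] 135 [ 0.8293 -0.1789  0.151 ] 0.1535 rect [ 828.9 -178.4] [24.  23.6] 28.4
S board [382. 289.] [0.5874 0.2766 0.0044] rect [539.  266.2] [222.7 225.5] 76.6
```

Converted, -0.18 m / 0.8 = -0.225, -0.15 m / 0.8 = -0.1875.

Call:
inch_along:
  ticks: "0 0 -0.0125 0 0 0\n0 0 -0.0313 0 0 0\n0 0 -0.0563 0 0 0\n0 0 -0.0938 0 0 0\n0 0 -0.1375 0 0 0\n0 0 -0.1875 0 0 0\n0 0 -0.225 0 0 0\n0 -0.05 -0.225 0 0 0\n0 -0.1 -0.225 0 0 0\n0 -0.15 -0.225 0 0 0\n0 -0.15 -0.225 0 0 0"

```text
time_s: 14.05
tcp_pos: [0.6715, 0.2342, 0.2908]
eef_rot: [173.7, -0.3, -103.5]
contact_force: [-2.7, -0.4, -3.4]
gripper_width: 0.0699
gripper_force: 0.0
```

```bash
python3 - <<'E'
from meas import *
c=cam.capture('scene');measure('S',cloud(c),c['frame']);cv2.imwrite('pics/s6.png',c['frame'][110:390,200:540,::-1].repeat(2,0).repeat(2,1))
c=cam.capture('top');measure('T',cloud(c),c['frame'])
E
```

```text
S red [141.6 169.9] 80 [ 0.5728 -0.2765  0.0966] zmax 0.1015
S red [334.5 382.7] 770 [0.7892 0.234  0.0242] zmax 0.0298
S top [162. 125.] 1021 [ 0.4989 -0.2533  0.1801] 0.1827 rect [ 496.  -258.3] [160.7  21.2] 73.4
S top [450. 258.] 68 [0.5531 0.3387 0.154 ] 0.1571 rect [553.5 338.7] [ 9.6 20.5] 76.3
S top [ 94. 285.] 124 [ 0.8292 -0.1791  0.151 ] 0.1537 rect [ 829.2 -179. ] [23.3 23. ] 9.2
S board [389. 292.] [0.5942 0.3224 0.0042] rect [539.6 266.1] [222.7 223.3] 76.6
T red [185.2 126.9] 301 [0.7817 0.2327 0.022 ] zmax 0.0287
T red [171.4 181.3] 38 [0.6181 0.245  0.1028] zmax 0.1071
T red [390.2 201.6] 60 [ 0.5656 -0.2777  0.0951] zmax 0.1022
T top [155. 214.] 597 [0.5323 0.2669 0.1531] 0.1588 rect [533.  265.4] [160.8  20. ] 76.8
T top [392. 228.] 782 [ 0.4935 -0.2597  0.1781] 0.183 rect [ 494.  -259.8] [159.7  20.2] 73.3
T board [514. 197.] [ 0.6417 -0.6067  0.0017] rect [ 557.  -680.2] [342.7 225.5] 6.9
T board [178. 230.] [0.4961 0.2322 0.003 ] rect [539.2 266.3] [223.4 222.8] 76.7
```

View pics/s6.png

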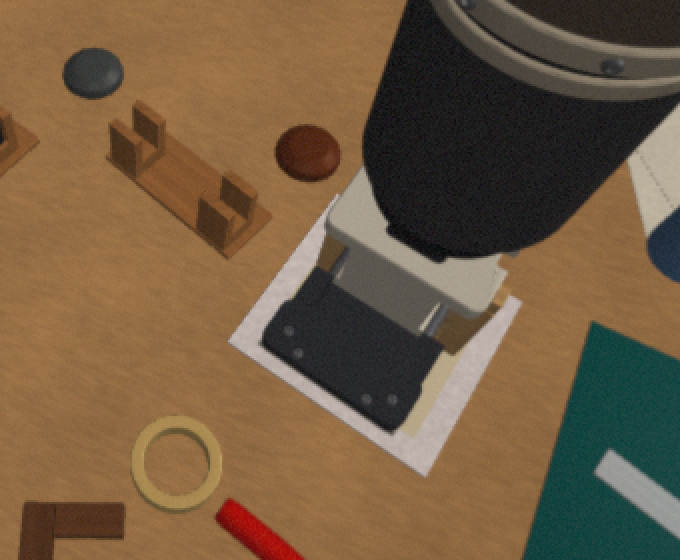

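The picture and top camera agree: the frame stands at about (0.533, 0.266) with its leg open and top at about 0.157. The gripper is well clear at z 0.29.

Converted, -0.03 m / 0.8 = -0.0375.

Call:
inch_along:
  ticks: "0 0 -0.0375 0 0 0\n0 0 -0.0375 0 0 0\n0 0 -0.0375 0 0 0\n0 0 -0.0375 0 0 0\n0 0 -0.0375 0 0 0\n0 0 -0.0375 0 0 0\n0 0 -0.0375 0 0 0\n0 0 -0.0375 0 0 0"

```text
time_s: 14.82
tcp_pos: [0.6702, 0.236, 0.3244]
eef_rot: [173.9, -0.1, -103.4]
contact_force: [0.3, -0.1, 0.7]
gripper_width: 0.0703
gripper_force: 0.0
```

```bash
python3 - <<'E'
from meas import *
c=cam.capture('top');measure('T',cloud(c),c['frame'])
print(r.close_job())
E
```

```text
T red [185.2 126.9] 301 [0.7817 0.2333 0.0225] zmax 0.0285
T red [171.4 181.4] 37 [0.6181 0.2448 0.1021] zmax 0.1063
T red [390.1 201.6] 59 [ 0.5667 -0.2783  0.0943] zmax 0.1006
T top [156. 214.] 601 [0.5321 0.2643 0.153 ] 0.1578 rect [533.  264.9] [160.5  20.4] 77.0
T top [392. 228.] 783 [ 0.4935 -0.2601  0.178 ] 0.1837 rect [ 493.9 -260. ] [160.4  20.3] 73.4
T board [514. 197.] [ 0.6409 -0.6064  0.0019] rect [ 556.9 -678.8] [343.4 221.9] 6.7
T board [178. 230.] [0.4962 0.2321 0.0031] rect [539.1 266.3] [224.1 222.7] 76.7
the job is handed in; nothing more can be done
None
```

The oak frame's leg was locked open in the cradle, the frame now stands by itself near the middle of the mount board, the black frame was not touched, and the job was handed in at about 15 s.

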